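# Load a brake pad under the drag spring of a chamfering jig

### The arm

A 6-joint arm with a two-finger parallel gripper is mounted at the origin on the work surface. World frame = base frame: x ahead of the robot, y to its left, z up, the work surface at z = 0. Lengths are in mm, angles in rad, forces in N, time in s.
With the tool pointing down it reaches from about 350 to 975 mm from the base axis. Payload 7.1 kg.
Tool frame: the origin (TCP) lies midway between the tips of the shut fingers; the grasp point (between the pads) lies 19 mm behind it (ctrl.grasp_offset is the distance from the TCP to the grasp point, in mm); z points along the fingers, y is the line along which they close (so a half turn about z gives the same grasp; the last joint's range is limited). The gripper opens to 88 mm and grips with 3 to 60 N. Pads are 20 mm wide; open, the fingers measure 115 mm over their backs; the gripper's body (75 mm by 178 mm) begins 61 mm behind the grasp point.
Start: joints at [1.174, 0.423, 1.63, -0, 1.089, -0.019], TCP at [230.516, 580.919, 222.675] pointing down, gripper open.
Joint ranges: [-3, 3], [-0.9, 2.11], [0.09, 2.58], [-1.31, 4.45], [0.11, 2.69], [-2.54, 2.54]. Speed limits (rad/s): [2.39, 2.39, 3.01, 3.14, 3.14, 3.14].

### API

Orientations are given as a rotation vector (axis times angle).
In Python, from workcell import sensors, viewer, ctrl gives the robot as it stands. The module is installed in compiled form; this text tells all that it offers.
- The arm moves only by the shell command python3 -m handwheel 'ROWS'. ROWS is JSON, a list of rows, each a list of 7 numbers: the shift along the tool's x, y, z in mm, then the turn, a rotation vector about the tool's x, y, z in rad, then the closure, from 0 (fully open) to 1 (shut). In form: [[x, y, z, rx, ry, rz, jaw], ...]. A call has 1 to 10 rows; each row shifts and turns the commanded pose from where the row before left it, along the tool's axes as they then stand; what a row does not reach is not made up. A row lasts 1/8 s, in which the tool goes at most 62.5 mm and 10.7 degrees, less where a joint would pass 70% of its speed; a pose out of reach is approached as far as the arm can. A call is refused whole if a number of a shift passes 62.5 or a number of a turn 0.188, either way. A call with a gripper value outside its range is refused whole. The fingers move at their own pace and stop on an object; the grip force is fixed at half the most. Time passes only in rows, so rows that do not move let the fingers close. It gives the time, the measured TCP pose, the force, the opening and the grip force at its end, in the units of the state.
- sensors.get_obs(): the state, without advancing time (a new reading comes with each control period).
- viewer.get_image(name): name is "scene" or "top" or "wrist"; returns a dict with "frame" (420x560x3 uint8, blue, green, red), "fov_y" (degrees; the focal length in pixels is half the picture's height over the tangent of half this angle, whatever the lens; pixels are square), "cx", "cy" (the principal point, pixels), "R" (3x3) and "t" (3): a world point X has camera coordinates R X + t. Camera axes: x right, y down, z forward; pixel columns grow to the right and rows downward; lengths in mm; the calibration is good to about 2 mm. A picture is of the moment at which its call begins. There is no depth.
- ctrl.close_job(): hands the job in; it is judged then, once.
The state is a dict: "t": time; "qpos": joint angles; "qvel": joint speeds; "joint_torque": joint torques, N m; "ee_pos": TCP position; "orientation": TCP orientation; "ft_force": force on the tool from outside, world axes, zero at the start; "moment": the same for the moment, N m; "width": finger opening in mm; "grasp_force": force on a finger pad.
Only numpy, scipy, OpenCV 4.12 (cv2) and the standard library are available. Lean on these libraries where they do the work, as an engineer would, in place of code of your own. Each camera call takes 0.05 s, during which the arm holds its last target. There are 200 camera calls.

### The job

Get the brake pad ready for chamfering: with the fingertips, press it down hard on the jig's sprung bed and, keeping it pressed, slide it along the lane under the leaf spring until its nose is home against the stop posts. Then take the fingers off and move clear, leaving the spring holding the pad down. Do not grasp or lift the pad, and leave the socket, wrench, can and bowl alone.

Things in the scene. Friction and masses are not known exactly. Their poses are not given: they have to be found in the camera images.
- jig: Fixed grey jig: base plate 270 x 90 x 10 mm with a straight lane along its x axis. Origin on the bench at the middle of the lane; +x is the sliding direction, towards the leaf spring; z up. Two lane walls along x, inner faces at y = +-26.5 mm, 6 mm thick, x -100 to +100 mm, tops 41 mm above the bench. The lane's floor is a slick white sprung bed, x -99 to +97 mm, that sinks level when pressed.
- bed (a joint): How far the sprung bed is pressed down, m: 0 = up (bed top 26 mm above the bench), 0.008 = on its hard stop. About 3 N of push on the pad starts it moving, about 10 N brings it to the stop. The pad passes easily with the bed on its stop: press with about 18 N while sliding. With the pad loaded and released it stays about 0.004 to 0.007 down.
- leaf (a joint): How far the free end of the leaf spring is bent up, rad: 0 = at rest, limit 0.25; about 0.03 to 0.1 with the pad loaded. Steel strip 24 mm wide, 2 mm thick, fixed in a clamp at x = 115 mm in the jig (clamp top 54 mm above the bench), sloping down against the sliding direction to its lowest line at x = 64 mm, underside 34.5 mm above the bench, then turning up into a short lead-in lip.
- stop (a point): Point midway between the two steel stop posts, on the plane of their faces (x = 100 mm in the jig), 35 mm above the bench; axes as the jig's. The posts are 12 x 12 mm, 44 mm tall above the bench, at y = +-19 mm.
- leaf_mouth (a point): Middle of the lower edge of the leaf spring's lead-in lip, as at rest: x = 53 mm in the jig, 38.5 mm above the bench; fixed in the jig, axes as the jig's. A pad that is not pressed down runs against the lip's end and is blocked.
- pad_top (a point): Centre of the flat top of the brake pad, loose in the lane, lining down: steel plate 120 x 50 x 6 mm over a dark lining, 17 mm thick in all, 0.3 kg. x along it to its nose (leaf end), z up. Top 43 mm above the bench with the bed up, 35 mm pressed. Rear 73 mm of the top: grippy black rubber shim; front: bare steel. Press on the centre line 25 mm behind this point, clear of the leaf. Friction on the bed about 0.25.
- pad_nose (a point): Middle of the pad's nose end face, 60 mm ahead of pad_top and 3 mm below the top face. It is home when level, along the jig's x, with stop.
- socket: Bystander: loose steel socket, a tube of 32 mm diameter, 42 mm tall, standing about 105 mm to the +y side of the jig's lane. Origin at the centre of its underside.
- wrench: Bystander: loose steel wrench 190 mm long lying about 110 mm to the -y side of the lane. Origin at its underside, x along its length.
- spray_can: Bystander: loose white can, 58 mm diameter, 160 mm tall, standing beyond the stop end of the jig. Origin at the centre of its underside.
- bowl: Bystander: loose white bowl, 110 mm across, 40 mm tall, to the +y side of the jig. Origin at the centre of its underside.
There are look-alikes about, which are no part of the job. There is more than one size of the part that bears pad_top; the job needs the middle-sized.

How it is judged (in metres and radians):
On the way:
1. the pad is pressed down on the bed by the fingers and its nose has entered under the leaf spring (x of pad_nose in the frame of leaf_mouth above 0.012 m and value of joint bed above 0.005 m and contact force between the fingers and pad above 3 N), for 0.05 s.
At the end, for the whole second after the job is handed in: The pad lies flat in the lane (within 3.5 degrees), its nose within 4 mm of the stop posts' faces, under the bent-up leaf spring (leaf over 0.015 rad), which keeps the bed at least 3 mm down; the pad is at rest and the fingers are off it (x of pad_nose in the frame of stop between -0.004 and 0.003 m and z of pad_nose in the frame of stop below 0.005 m and value of joint bed above 0.003 m and value of joint leaf above 0.015 rad and angle between pad_top's own z axis and vertical below 0.06 rad and contact force between the fingers and pad below 0.1 N and linear speed of pad below 0.01 m/s); the robot touches nothing.
It fails at once if the pad is lifted out of its lane (more than 8 mm above its starting height) (z of pad_top in the frame of jig above 0.051 m).
It fails at once if the pad is tipped up more than 12 degrees (angle between pad_top's own z axis and vertical above 0.21 rad).
It fails at once if a bystander is pushed more than 15 mm or lifted (distance of any of socket, wrench, spray_can, bowl from where it was at the start of the episode above 0.015 m).
It also fails if it takes over 45 s, if anything falls off the work surface, if the arm or the gripper's body presses on something with over 40 N, if the wrist force passes 120 N, or if a joint passes its speed limit or range.

## Working session

There is one attempt and no reset: what is moved stays moved. The work goes in short steps, Python scripts to look and compute and a shell command to move; the robot and the scene stay as the last step left them, time stands still between calls to the robot, and variables do not carry over. Pictures are saved under pics/ and viewed, at most 10 in all, crops included, and the job is handed in when it is done.

```bash
mkdir -p pics
cat > h.py <<'E'
import numpy as np, cv2, math
from workcell import sensors, viewer, ctrl
def grab(n,fn):
    d=viewer.get_image(n); cv2.imwrite('pics/'+fn+'.png',d['frame']); np.save('pics/'+fn+'.npy',d,allow_pickle=True); return d
def load(fn): return np.load('pics/'+fn+'.npy',allow_pickle=True).item()
def ray(d,u,v):
    f=d['frame'].shape[0]/2/math.tan(math.radians(d['fov_y'])/2)
    R=np.array(d['R']);t=np.array(d['t'])
    r=R.T@np.array([(u-d['cx'])/f,(v-d['cy'])/f,1]); return -R.T@t, r/np.linalg.norm(r)
def plane(d,u,v,z):
    o,r=ray(d,u,v); return o+r*(z-o[2])/r[2]
def proj(d,X):
    f=d['frame'].shape[0]/2/math.tan(math.radians(d['fov_y'])/2)
    c=np.array(d['R'])@np.array(X)+np.array(d['t']); return c[:2]/c[2]*f+[d['cx'],d['cy']]
def tri(d1,p1,d2,p2):
    o1,a=ray(d1,*p1);o2,b=ray(d2,*p2)
    s=np.linalg.lstsq(np.c_[a,-b],o2-o1,rcond=None)[0]; x,y=o1+a*s[0],o2+b*s[1]
    return (x+y)/2,np.linalg.norm(x-y)
E
python3 - <<'E'
from h import *
a=grab('scene','s0');b=grab('top','t0');c=grab('wrist','w0')
for d in(a,b,c): print(d['fov_y'],d['cx'],d['cy'],(-np.array(d['R']).T@np.array(d['t'])).round())
print(sensors.get_obs())
E
```

```text
47.122627958210224 277.428299764203 208.863318108961 [1350. -152.  803.]
50.69063322621716 272.9939246481665 200.48454006215053 [480.  32. 867.]
59.22171698406097 280.8662007504055 209.76223122651976 [158. 609. 384.]
{'t': 0.15, 'qpos': array([ 1.17403853e+00,  4.23698152e-01,  1.63050191e+00, -1.82400366e-06,
        1.08861001e+00, -1.90186914e-02]), 'qvel': array([ 0.00086513, -0.00245661, -0.00298784,  0.00099928, -0.00099174,
        0.00102219]), 'joint_torque': array([ 9.14692864e-04, -5.44985819e+01, -2.73916519e+01,  6.43705437e-02,
        2.05075712e-02, -5.56468194e-05]), 'ee_pos': array([230.33123753, 580.54057813, 222.06468908]), 'orientation': array([-5.89781549e-01, -3.08548049e+00,  1.87150676e-03]), 'ft_force': array([0.61635907, 0.00113177, 0.1778903 ]), 'moment': array([0.03868903, 0.00444797, 0.01109077]), 'grasp_force': 0.0, 'width': 87.6259364456261}
```

View pics/t0.png

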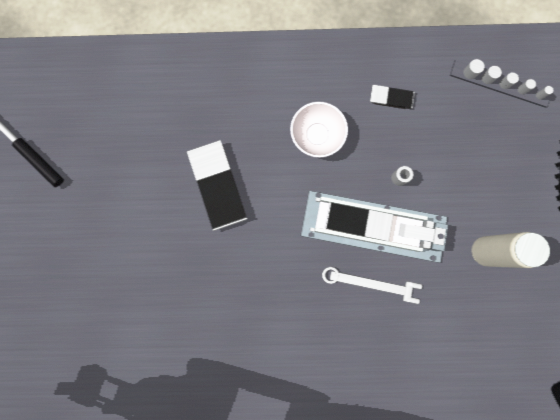

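View pics/s0.png

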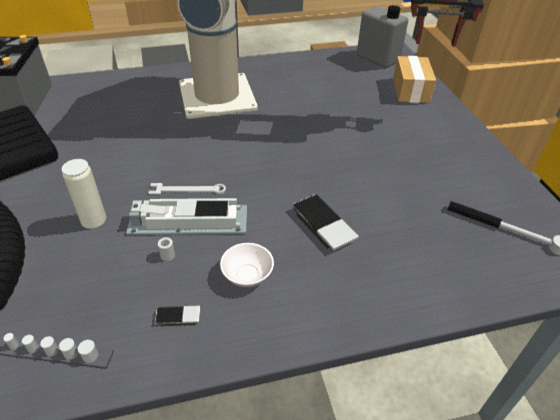

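The top view shows the jig at about (375,226), with the leaf end to the right. The pad is in the lane, with its shim at (348,220). The big and small look-alikes are at (217,185) and (393,97), the can at (530,250), the socket at (404,175), the wrench at (372,284) and the bowl at (319,130). The scene view agrees.

Run:
```python
from h import *
t=load('t0');s=load('s0')
for n,u,v,z in [('shim',348,220,43),('leafend',440,236,50),('can top',530,250,160),('socket',405,174,42),('bowl',319,130,40)]: print(n,plane(t,u,v,z).round())
a=cv2.resize(t['frame'][180:275,290:460],None,fx=4.6,fy=4.6,interpolation=cv2.INTER_CUBIC)[:,:790]
cv2.imwrite('pics/t0c.png',a)
f=t['frame']; g=f.max(2); m=np.zeros_like(g); m[195:245,318:375]=(g[195:245,318:375]<45)
n,l,st,c=cv2.connectedComponentsWithStats(m); k=1+st[1:,4].argmax()
r=cv2.minAreaRect(np.argwhere(l==k)[:,::-1].astype(np.float32)); print(st[k],r)
b=cv2.boxPoints(r); print([plane(t,u,v,43).round(1).tolist() for u,v in b])
```

```text
shim [546. -97.  43.]
leafend [ 512. -263.   50.]
can top [ 483. -362.  160.]
socket [ 630. -208.   42.]
bowl [720. -50.  40.]
[336 205  10  11  37] ((340.26922607421875, 209.8461456298828), (10.78638744354248, 8.04076099395752), 78.69007110595703)
[[573.8, -74.7, 43.0], [576.4, -89.5, 43.0], [556.5, -92.6, 43.0], [553.9, -77.8, 43.0]]
```

View pics/t0c.png

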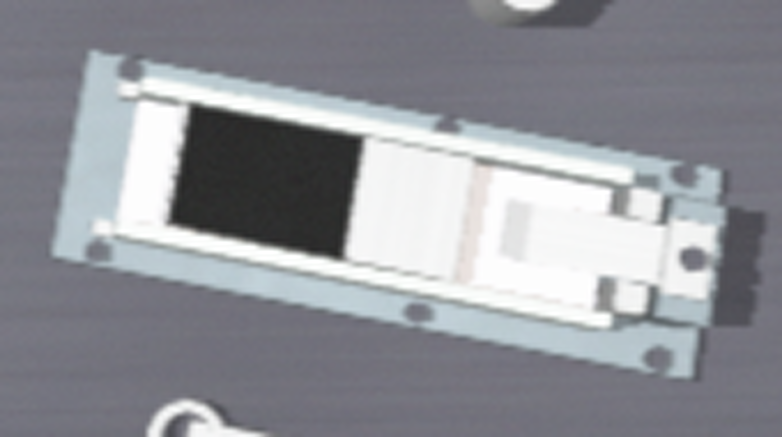

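The crop (scale 4.6, origin (290,180)) shows these features:
- **Shim corners:** about (188,105), (362,137), (345,260) and (168,225).
- **Nose line:** around (470,220).
- **Leaf lip:** (515,230).
- **Stop posts:** (644,203) and (630,298), with faces at x≈620.

Next I'll measure the shim from both views.

Run:
```python
from h import *
t=load('t0');s=load('s0')
def shim(d,x0,y0,x1,y1):
    g=cv2.resize(d['frame'][y0:y1,x0:x1].max(2),None,fx=8,fy=8,interpolation=cv2.INTER_CUBIC)
    m=(g<110).astype(np.uint8)
    n,l,st,c=cv2.connectedComponentsWithStats(m); k=1+st[1:,4].argmax()
    h=cv2.convexHull(np.argwhere(l==k)[:,::-1].astype(np.int32)); q=cv2.approxPolyN(h,4)[0].astype(float) if hasattr(cv2,'approxPolyN') else cv2.boxPoints(cv2.minAreaRect(h))
    return (q+.5)/8-.5+[x0,y0], st[k,4]/64
a,na=shim(t,322,198,376,243); b,nb=shim(s,190,195,236,222)
print(a.round(1).tolist(),na); print(b.round(1).tolist(),nb)
# match: predict each corner at z=43
for p in a:
    P=plane(t,*p,43); u=proj(s,P); j=np.linalg.norm(b-u,axis=1).argmin(); print(P.round(1),u.round(1),b[j].round(1),[x for x in tri(t,p,s,b[j])])
c=lambda x,y:(290+(x+.5)/4.6-.5,180+(y+.5)/4.6-.5)
for n,x,y,z in [('wallLU',120,88,41),('wallLL',97,230,41),('wallRU',634,175,41),('wallRL',612,325,41),('postU',644,203,44),('postL',630,298,44),('clampscrew',692,258,54),('noseU',476,162,43),('noseL',460,280,43)]:
    print(n,plane(t,*c(x,y),z).round(1))
```

```text
[[363.8, 236.1], [326.2, 228.4], [330.7, 201.9], [368.4, 209.3]] 1017.796875
[[226.8, 215.4], [193.9, 215.9], [196.4, 200.6], [227.3, 200.6]] 472.515625
[ 515.4 -125.1   43. ] [195.5 199.7] [196.4 200.6] [array([ 515.67882283, -124.41322298,   40.69111414]), np.float64(2.2229847563209044)]
[531.1 -56.1  43. ] [226.2 199.6] [227.3 200.6] [array([531.49163397, -55.11379195,  40.32102827]), np.float64(2.6157679951658355)]
[580.4 -66.4  43. ] [225.4 214.9] [226.8 215.4] [array([580.88428319, -64.97933238,  41.66021186]), np.float64(3.1324513024724605)]
[ 564.9 -136.1   43. ] [193.4 215.2] [193.9 215.9] [array([ 565.23188909, -135.80398928,   40.96448726]), np.float64(1.356924869183999)]
wallLU [587.4 -38.7  41. ]
wallLL [529.7 -27.5  41. ]
wallRU [ 546.9 -245.1   41. ]
wallRL [ 486.9 -232.4   41. ]
postU [ 535.3 -247.4   44. ]
postL [ 497.4 -239.3   44. ]
clampscrew [ 512.4 -261.5   54. ]
noseU [ 553.5 -181.3   43. ]
noseL [ 506.2 -172.2   43. ]
```

Two-view heights come to about 41 mm, which agrees with 43. Lane direction is (-0.203,-0.979), the press point is about (548,-95), and the nose needs about 60 mm of travel. I'll turn the tool so its y axis lies along the lane, shut the fingers and go above the pad.

```bash
python3 -m handwheel '[[0,0,0,0,0,-0.174,1],[-34,-46,0,0,0,0,1],[-34,-46,0,0,0,0,1],[-34,-46,0,0,0,0,1],[-34,-46,0,0,0,0,1],[-34,-46,0,0,0,0,1],[-34,-46,0,0,0,0,1],[-34,-46,0,0,0,0,1],[-34,-46,0,0,0,0,1],[-34,-46,0,0,0,0,1]]'; python3 -m handwheel '[[-34,-46,0,0,0,0,1],[-34,-46,0,0,0,0,1],[-34,-46,0,0,0,0,1],[0,0,0,0,0,0,1],[0,0,0,0,0,0,1]]'
cat > w.py <<'E'
from h import *
import sys
from scipy.spatial.transform import Rotation as R
o=sensors.get_obs(); Rt=R.from_rotvec(o['orientation']).as_matrix()
print(o['ee_pos'].round(1),o['ft_force'].round(2),o['t'],o['width']); print(Rt.round(3).tolist())
print('to press pt (tool axes):',(Rt.T@(np.array([548,-94.5,43])-o['ee_pos'])).round(1))
grab('wrist',sys.argv[1])
E
python3 w.py w1
```

```text
t: 1.4
ee_pos: [446.9, 111.8, 222.8]
orientation: [0.319, 3.125, 0.0]
ft_force: [0.8, 0.7, -0.4]
width: 0.3
grasp_force: 0.0
t: 2.02
ee_pos: [517.7, -42.1, 222.2]
orientation: [-0.321, -3.124, -0.0]
ft_force: [0.2, 0.2, -1.2]
width: 0.7
grasp_force: 0.0
[517.7 -42.1 222.2] [ 0.21  0.19 -1.2 ] 2.025 0.7090424940579181
[[-0.979, 0.203, -0.001], [0.203, 0.979, 0.0], [0.001, 0.0, -1.0]]
to press pt (tool axes): [-40.6 -45.2 179.2]
```

View pics/w1.png

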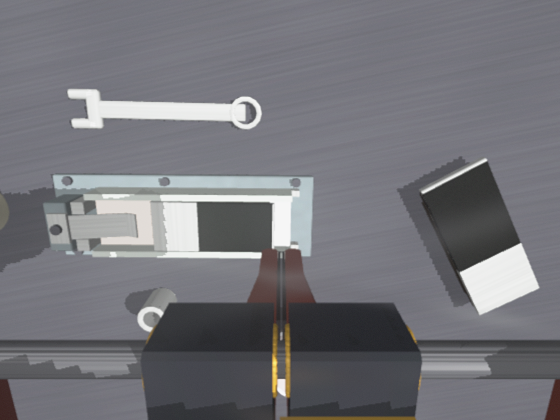

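The wrist view shows the lane level in the picture. The shim spans about (197–272, 203–252), the leaf end is at (135,226), and the posts are at about (83,207) and (83,243). The fingers are shut at (281,250).

Run:
```python
from h import *
d=load('w1'); x0,y0=185,195
g=cv2.resize(d['frame'][y0:258,x0:280].max(2),None,fx=8,fy=8,interpolation=cv2.INTER_CUBIC)
m=(g<90).astype(np.uint8); n,l,st,c=cv2.connectedComponentsWithStats(m); k=1+st[1:,4].argmax()
q=(cv2.approxPolyN(cv2.convexHull(np.argwhere(l==k)[:,::-1].astype(np.int32)),4)[0]+.5)/8-.5+[x0,y0]
print(q.round(1).tolist())
P=np.array([plane(d,*p,43) for p in q]); print(P.round(1).tolist(), 'shim centre',P.mean(0))
ex=np.array([-.203,-.979,0]); print('press', P.mean(0)+ex*-1.5*0+ex*1.5)
a=cv2.resize(d['frame'][170:265,35:205],None,fx=4.6,fy=4.6,interpolation=cv2.INTER_CUBIC); cv2.imwrite('pics/w1c.png',a)
```

```text
[[270.7, 251.2], [199.6, 250.6], [197.1, 201.8], [271.1, 202.3]]
[[580.6, -66.5, 43.0], [565.5, -135.7, 43.0], [516.4, -124.7, 43.0], [531.3, -55.4, 43.0]] shim centre [548.47280511 -95.57094496  43.        ]
press [548.16830511 -97.03944496  43.        ]
```

View pics/w1c.png

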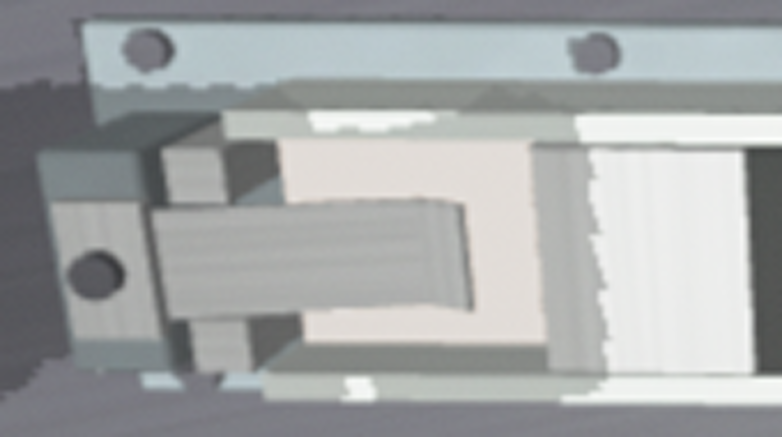

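Both views agree on the press point, about (548.5,-95.3). In the crop (scale 4.6, origin (35,170)) the pad nose edge is at x≈540 and the post faces are at x≈228 and 253. I'll work out the travel and come down over the press point.

```bash
python3 - <<'E'
from h import *
d=load('w1'); c=lambda x,y:(35+(x+.5)/4.6-.5,170+(y+.5)/4.6-.5); ex=np.array([-.205,-.979,0])
A=(plane(d,*c(228,175),44)+plane(d,*c(253,345),44))/2; N=(plane(d,*c(533,145),43)+plane(d,*c(548,372),43))/2
R=np.array([556,-61,43.]); print(A.round(1),N.round(1),'gap',(A-N)@ex,'rear+120 gap',(A-R)@ex-120)
E
python3 -m handwheel '[[-21,-23,20,0,0,0,1],[-20,-23,25,0,0,0,1],[0,0,35,0,0,0,1],[0,0,35,0,0,0,1],[0,0,30,0,0,0,1],[0,0,20,0,0,0,1],[0,0,5,0,0,0,1],[0,0,0,0,0,0,1],[0,0,0,0,0,0,1]]'; python3 w.py w2
```

```text
[ 518.3 -236.2   44. ] [ 531.4 -174.3   43. ] gap 63.23859206144585 rear+120 gap 59.22221293253932
t: 3.2
ee_pos: [549.9, -95.3, 53.7]
orientation: [0.318, 3.124, -0.0]
ft_force: [0.7, 0.3, 1.0]
width: 0.6
grasp_force: 0.0
[549.9 -95.3  53.7] [0.69 0.27 1.04] 3.2 0.649380125350818
[[-0.979, 0.202, 0.002], [0.202, 0.979, -0.0], [-0.002, 0.0, -1.0]]
to press pt (tool axes): [ 2.   0.4 10.7]
```

View pics/w2.png

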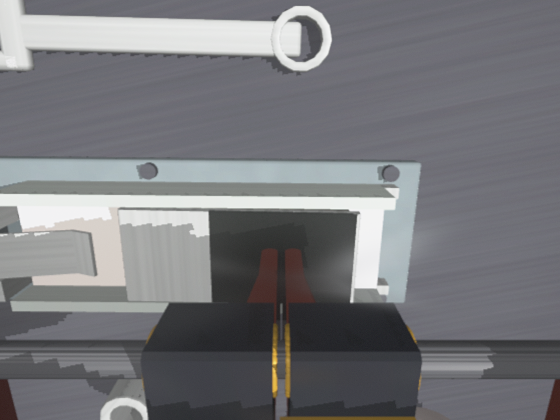

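The fingers at (281,250) are centred over the shim, which spans 210–353, and sit clear inside the lane walls. Now I'll press down in steps.

```bash
python3 -m handwheel '[[1.5,0,5,0,0,0,1],[0,0,3,0,0,0,1],[0,0,1,0,0,0,1],[0,0,1,0,0,0,1],[0,0,1,0,0,0,1],[0,0,0,0,0,0,1]]'; python3 -m handwheel '[[0,0,2,0,0,0,1],[0,0,2,0,0,0,1],[0,0,0,0,0,0,1]]'
```

```text
t: 4.0
ee_pos: [547.8, -95.3, 41.8]
orientation: [0.32, 3.125, -0.0]
ft_force: [-0.6, 0.1, 2.3]
width: 0.5
grasp_force: 1.3
t: 4.38
ee_pos: [548.0, -95.3, 37.8]
orientation: [0.32, 3.125, -0.0]
ft_force: [-0.7, -1.0, 6.2]
width: 0.2
grasp_force: 3.0
```

```bash
python3 -m handwheel '[[0,0,2,0,0,0,1],[0,0,1,0,0,0,1],[0,0,0,0,0,0,1]]'; python3 -m handwheel '[[0,0,0.5,0,0,0,1],[0,0,0.5,0,0,0,1],[0,0,0,0,0,0,1]]'
```

```text
t: 4.75
ee_pos: [548.4, -95.4, 35.3]
orientation: [0.319, 3.124, -0.0]
ft_force: [-1.1, -0.1, 9.9]
width: 0.2
grasp_force: 4.6
t: 5.12
ee_pos: [548.6, -95.5, 35.2]
orientation: [0.319, 3.123, -0.0]
ft_force: [-2.7, 0.4, 18.1]
width: 0.3
grasp_force: 9.1
```

The bed is on its stop with 18 N on the fingers. Sliding 15 mm first.

```bash
python3 -m handwheel '[[0,-1,0.3,0,0,0,1],[0,-2,0,0,0,0,1],[0,-4,0,0,0,0,1],[0,-4,0,0,0,0,1],[0,-4,0,0,0,0,1],[0,0,0,0,0,0,1]]'; python3 w.py w3
```

```text
t: 5.88
ee_pos: [545.8, -109.8, 35.2]
orientation: [0.32, 3.123, 0.0]
ft_force: [-3.3, 3.2, 21.2]
width: 0.6
grasp_force: 10.6
[ 545.8 -109.8   35.2] [-3.27  3.17 21.23] 5.875 0.6389951858731254
[[-0.979, 0.202, 0.002], [0.202, 0.979, -0.0], [-0.002, 0.0, -1.0]]
to press pt (tool axes): [ 0.9 15.5 -7.8]
```

View pics/w3.png

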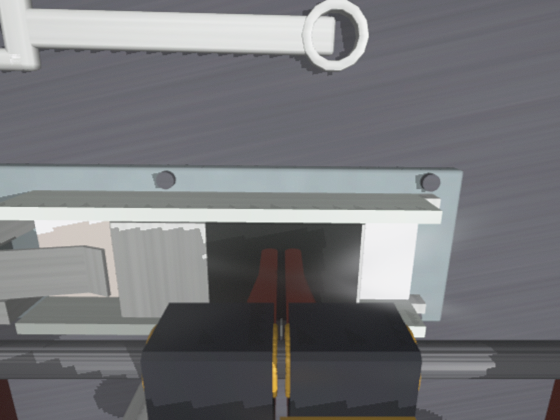

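The shim (206–360) is still centred on the fingers, so the pad is travelling with them. The nose (115) is just short of the leaf lip (105). Continuing.

```bash
python3 -m handwheel '[[0,-3,0,0,0,0,1],[0,-4,0,0,0,0,1],[0,-4,0,0,0,0,1],[0,-4,0,0,0,0,1],[0,0,0,0,0,0,1]]';python3 -m handwheel '[[0,-4,0,0,0,0,1],[0,-4,0,0,0,0,1],[0,-4,0,0,0,0,1],[0,-4,0,0,0,0,1],[0,-3,0,0,0,0,1],[0,0,0,0,0,0,1]]'
```

```text
t: 6.55
ee_pos: [542.6, -124.4, 35.2]
orientation: [0.32, 3.123, 0.001]
ft_force: [-3.4, 4.1, 21.8]
width: 0.4
grasp_force: 10.8
t: 7.3
ee_pos: [538.6, -142.8, 35.2]
orientation: [0.32, 3.124, 0.001]
ft_force: [-3.9, 4.9, 22.5]
width: 0.8
grasp_force: 11.1
```

```bash
python3 -m handwheel '[[0,-2,0,0,0,0,1],[0,-2,0,0,0,0,1],[0,-2,0,0,0,0,1],[0,-2,0,0,0,0,1],[0,0,0,0,0,0,1]]';python3 -m handwheel '[[0,-1,0,0,0,0,1],[0,-1,0,0,0,0,1],[0,0,0,0,0,0,1]]'; python3 -m handwheel '[[0,-1,0,0,0,0,1],[0,0,0,0,0,0,1]]'
```

```text
t: 7.92
ee_pos: [537.0, -150.5, 35.2]
orientation: [0.32, 3.124, 0.001]
ft_force: [-3.6, 6.3, 22.6]
width: 0.9
grasp_force: 11.2
t: 8.3
ee_pos: [536.6, -152.4, 35.2]
orientation: [0.32, 3.124, 0.001]
ft_force: [-3.6, 6.8, 21.9]
width: 0.6
grasp_force: 11.2
t: 8.55
ee_pos: [536.4, -153.3, 35.1]
orientation: [0.32, 3.124, 0.001]
ft_force: [-4.3, 7.5, 22.8]
width: 0.7
grasp_force: 11.2
```

```bash
python3 -m handwheel '[[0,-1,0,0,0,0,1],[0,0,0,0,0,0,1]]';python3 -m handwheel '[[0,-1,0,0,0,0,1],[0,0,0,0,0,0,1]]'; python3 -m handwheel '[[0,-1,0,0,0,0,1],[0,0,0,0,0,0,1]]'
```

```text
t: 8.8
ee_pos: [536.2, -154.2, 35.2]
orientation: [0.32, 3.124, 0.001]
ft_force: [-3.8, 6.9, 22.2]
width: 0.4
grasp_force: 11.2
t: 9.05
ee_pos: [536.0, -155.3, 35.2]
orientation: [0.32, 3.124, 0.001]
ft_force: [-3.2, 7.3, 22.9]
width: 0.4
grasp_force: 11.2
t: 9.3
ee_pos: [535.8, -156.2, 35.2]
orientation: [0.32, 3.124, 0.001]
ft_force: [-3.9, 7.7, 21.9]
width: 0.3
grasp_force: 11.2
```

```bash
python3 -m handwheel '[[0,-1,0,0,0,0,1],[0,0,0,0,0,0,1]]';python3 -m handwheel '[[0,-1,0,0,0,0,1],[0,0,0,0,0,0,1]]'; python3 w.py w4
python3 - <<'E'
from h import *
t=grab('top','t4')
E
```

```text
t: 9.55
ee_pos: [535.5, -157.2, 35.1]
orientation: [0.32, 3.124, 0.001]
ft_force: [-4.5, 7.8, 22.4]
width: 0.5
grasp_force: 11.2
t: 9.8
ee_pos: [535.4, -157.5, 35.1]
orientation: [0.32, 3.124, 0.003]
ft_force: [-3.5, 10.6, 21.9]
width: 0.4
grasp_force: 11.4
[ 535.4 -157.5   35.1] [-3.51 10.57 21.93] 9.8 0.42426683687670136
[[-0.979, 0.203, 0.001], [0.203, 0.979, 0.002], [-0.001, 0.002, -1.0]]
to press pt (tool axes): [ 0.5 64.3 -7.8]
```

View pics/w4.png

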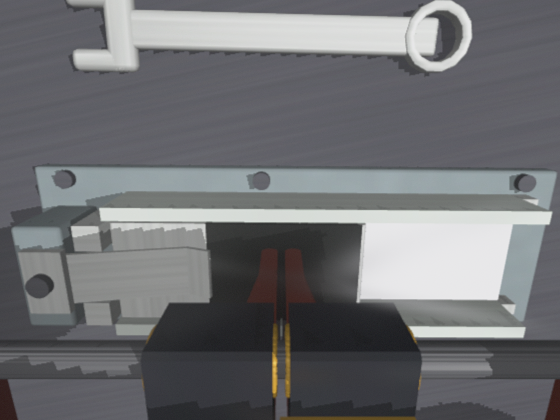

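The fingers have stalled and the push has risen to 10.6 N after 63 mm of travel. The nose has reached the posts at about (110,240), and the shim (208–360) is still centred on the fingers. One more small push to confirm, then lift straight off.

```bash
python3 -m handwheel '[[0,-0.6,0,0,0,0,1],[0,0,0,0,0,0,1]]'; python3 -m handwheel '[[0,0,-1,0,0,0,1],[0,0,-2,0,0,0,1],[0,0,-3,0,0,0,1],[0,0,-10,0,0,0,1],[0,0,-30,0,0,0,1],[0,0,-40,0,0,0,1],[0,0,-40,0,0,0,1],[0,0,0,0,0,0,1],[0,0,0,0,0,0,1]]'; python3 w.py w5
```

```text
t: 10.15
ee_pos: [535.4, -157.6, 35.2]
orientation: [0.321, 3.124, 0.004]
ft_force: [-1.0, 14.5, 22.9]
width: 0.2
grasp_force: 11.4
t: 11.28
ee_pos: [533.9, -159.5, 159.0]
orientation: [-0.32, -3.125, -0.0]
ft_force: [0.4, 0.0, -1.3]
width: 0.5
grasp_force: 0.0
[ 533.9 -159.5  159. ] [ 0.36  0.02 -1.28] 11.275 0.5221152698591713
[[-0.979, 0.203, -0.001], [0.203, 0.979, 0.0], [0.001, -0.0, -1.0]]
to press pt (tool axes): [ -0.7  66.5 116. ]
```

View pics/w5.png

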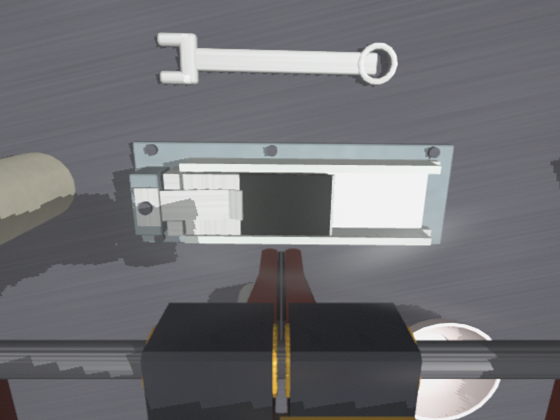

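The pad sits under the leaf, with its shim at (241–331, 172–237) and its nose at the posts (about 183,182). I'll check the rear edge position in numbers.

Run:
```python
from h import *
ex=np.array([-.204,-.979,0]); R0=np.array([556,-61,0.])
t=load('w4'); 
for fn,u,va,vb,z in [('w4',360,225,290,35),('w5',331,175,232,37)]:
    d=load(fn); r=[]
    for v in range(va,vb,4):
        row=d['frame'][v,u-10:u+14].max(1).astype(float); j=np.argmax(np.diff(row)); r.append(plane(d,u-10+j+.5,v,z))
    r=np.median(r,0); print(fn,r.round(1),'rear moved',((r-R0)@ex).round(1))
```

```text
w4 [ 536.9 -120.3   35. ] rear moved 61.9
w5 [ 542.8 -121.8   37. ] rear moved 62.2
```

The rear edge measures the same with the fingers on and off (61.9 and 62.2 mm), so the pad stayed home. Handing in.

```bash
python3 -c "
from workcell import ctrl; print(ctrl.close_job())"
```

```text
the job is handed in; nothing more can be done
None
```

I pressed the pad onto the bed stop at about 22 N and slid it about 62 mm until its nose stalled against the stop posts. I then lifted the fingers clear, with the leaf spring over the pad; the job is handed in, but no verdict came back.

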